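# Load two caps into the spring magazine of a capping fixture

## Robot

A 7-joint arm with a two-finger parallel gripper is mounted at the origin on the work surface. World frame = base frame: x ahead of the robot, y to its left, z up, the work surface at z = 0. Lengths are in m, angles in rad, forces in N, time in s.
With the tool pointing down it reaches from about 0.4 to 0.85 m from the base axis. Payload 4.5 kg.
Tool frame: the origin (TCP) lies at the very end of the fingers, on their centre line; the grasp point (between the pads) lies 19 mm behind it; z points along the fingers, y is the line along which they close (so a half turn about z gives the same grasp; the last joint's range is limited). The gripper opens to 88 mm and grips with 3 to 60 N. Pads are 18 mm wide; open, the fingers measure 123 mm over their backs; the gripper's body (75 mm by 187 mm) begins 45 mm behind the grasp point.
Start: joints at [-1.103, 0.689, -0.195, 1.565, 0.157, 0.902, -0.215], TCP at [0.263, 0.567, 0.239] pointing down, gripper open.
Joint ranges: [-3.01, 3.01], [-0.46, 2.08], [-1.47, 1.51], [0.13, 2.56], [-1, 4.14], [0.04, 2.09], [-2.66, 2.66]. Speed limits (rad/s): [2.57, 2.57, 3.14, 3.14, 3.14, 3.14, 3.14].

## Interface

Orientations are given as a 3x3 rotation matrix whose columns are the frame's x, y, z axes.
In Python, from workcell import robot, vision, workorder gives the robot as it stands.
- The arm moves only by the tool servo_tool, never from a script. Its argument "series" is a list of rows, each a list of 3 entries, a list of its own where there are three numbers: the shift along the tool's x, y, z in mm, then the turn about the tool's z in rad, then the closure, from 0 (fully open) to 1 (shut). A call has 1 to 5 rows; each row shifts and turns the commanded pose from where the row before left it, along the tool's axes as they then stand; what a row does not reach is not made up. A row lasts 1/12 s, in which the tool goes at most 41.7 mm and 7.16 degrees, less where a joint would pass 70% of its speed; a pose out of reach is approached as far as the arm can. A call with a gripper value outside its range is refused whole. The fingers move at their own pace and stop on an object; "squeeze" is the grip in N (left out, the last holds). Time passes only in rows, so rows that do not move let the fingers close. It gives the time, the measured TCP pose, the force, the opening and the grip force at its end, in the units of the state.
- robot.state(): the state, without advancing time (a new reading comes with each control period).
- vision.capture(name): name is "scene" or "top" or "wrist"; returns the picture (384x512x3 uint8, blue, green, red); there is no depth.
- vision.calibration(name): a dict with "K" (3x3 intrinsics, pixels), "rvec" (rotation vector, rad) and "tvec" (3), from world to camera coordinates, as OpenCV has them. Camera axes: x right, y down, z forward; pixel columns grow to the right and rows downward; lengths in m; the calibration is good to about 2 mm. A picture is of the moment at which its call begins: read the wrist's pose just before it. calibration takes no time and is no camera call; for the wrist camera it gives the pose at the moment of the call.
- workorder.finish_job(): hands the job in; it is judged then, once.
The state is a dict: "time": time; "joints": joint angles; "qd": joint speeds; "effort": joint torques, N m; "tool_pos": TCP position; "orientation": TCP orientation; "wrist_force": force on the tool from outside, world axes, zero at the start; "torque": the same for the moment, N m; "finger_gap": opening from 0.0 (shut) to 1.0 (fully open); "gripper_force": force on a finger pad.
Only numpy, scipy, OpenCV 4.12 (cv2) and the standard library are available. Lean on these libraries where they do the work, as an engineer would, in place of code of your own. Each camera call takes 0.05 s, during which the arm holds its last target. There are 200 camera calls.

## Task

Load both loose flat grey screw caps into the spring-loaded cap magazine, one at a time: set a cap in the guides on top of the two sprung lips, let go of it, and press it straight down until the lips snap shut over it, then do the same with the second. Press gently enough not to crush the caps together when the second one meets the magazine's hard stop, leave the tape roll and the spout alone, and let go of everything at the end.

Things in the scene. Friction and masses are not known exactly. Their poses are not given: they have to be found in the camera images.
- cap_a: loose flat round screw cap of grey plastic, plain cylinder 56 mm in diameter and 18 mm high (fine ribs on its side), about 30 g; origin at the centre of its underside, z up. Lies flat on the bench. Same as cap_b; the order does not matter.
- cap_b: the second cap, the same as cap_a
- magazine: cap magazine: steel foot 130 x 130 x 12 mm fixed to the bench, origin at the centre of its underside, z up, yawed by up to 0.6 rad. On two columns at its +y and -y sides (102 mm high) a head with guides, lips and follower is clamped. The head's height is NOT measured: it is up to 9 mm above or below nominal, and everything at the points below shifts with it, while their reported poses do not.
- mouth (a point): on the magazine's axis, nominal height of the lips' flat undersides (105 mm above the bench). Lips: two sprung jaws 18 mm wide on the +y and -y sides; rounded inner noses 25 mm from the axis, 3 mm above the underside, then a steep slope rising outwards to 31 mm from the axis, 13.5 mm above the underside. A cap that has passed is held up against their undersides by the follower
- guide_tops (a point): on the axis, nominal height of the tops of the four guide posts (25 mm above mouth). They stand on the 45 degree diagonals, inner faces 29.5 mm from the axis, flaring out to 34 mm in the top 11 mm. The +x and -x sides are open (36 mm between posts): fingers holding a cap along the magazine's own x axis pass between the posts and above the lips
- cap_rest (a point): on the axis, nominal height of the underside of a cap set loosely on the lips' slopes (9 mm above mouth; its top is then 27 mm above mouth). From there about 10 to 20 N press it in; after 27 mm of travel its top has passed the lips and they snap in over it. Pressed less it pops up again. Closed fingertips fit between the lips (50 mm apart) to press on its middle
- follower_rest (a point): on the axis, nominal height of the top of the empty spring follower (2 mm under mouth), a black disc that pushes up with 5 N and 0.12 N more per mm it is pressed down. With one cap loaded it is 16 mm lower, with two 34 mm lower
- hard_stop (a point): on the axis, nominal height of the follower's top at its hard stop, 35.5 mm below follower_rest. The first cap can go 19.5 mm past the snap before the stop, the second only 1.5 mm: pressing it to a height taken from measured poses stops short or crushes it, so feel for the stop (force rises by about 15 N per mm). More than 35 N between the two caps cracks them
- tape_roll: bystander: roll of paper tape lying flat, 100 mm in diameter, 48 mm high, origin at the centre of its underside
- spout: bystander: white plastic pouring spout standing up, 60 mm in diameter at its foot, narrow at its top, 62 mm high, origin at the centre of its underside
Mind the look-alikes: they are no part of the job. Several things have the shape of the magazine; the one meant has the colours described above. What is shaped like the cap_a but green or purple is not meant.

How it is judged:
By the outcome, as a careful person would: the job done as asked, in the order asked, and still so for the second after the job is handed in, with the robot touching nothing.
It also fails if it takes over 72 s, if anything falls off the work surface, if the arm or the gripper's body presses on something with over 40 N, if the wrist force passes 120 N, or if a joint passes its speed limit or range.

## Working session

There is one attempt and no reset: what is moved stays moved. The work goes in short steps, Python scripts to look and compute and a tool call to move; the robot and the scene stay as the last step left them, time stands still between calls to the robot, and variables do not carry over. Pictures are saved under pics/ and viewed, at most 10 in all, crops included, and the job is handed in when it is done.

Besides the shell and the picture viewer there is one more tool, called after ">>>" in YAML: its name, and indented under it one key for each argument. servo_tool: Moves the arm, as the interface text tells. Its arguments: {"type":"object","properties":{"series":{"type":"array"},"squeeze":{"type":"number"}},"required":["series"]}

```bash
mkdir -p pics
python3 - <<'E'
from workcell import robot, vision
import cv2,numpy as np
s=robot.state();print({k:np.round(v,3).tolist() for k,v in s.items()})
for n in("top","scene"):
    cv2.imwrite(f"pics/{n}0.png",cv2.resize(vision.capture(n),(800,600)))
    c=vision.calibration(n);R=cv2.Rodrigues(np.array(c["rvec"]))[0];print(n,np.round(c["K"],1).tolist(),(-R.T@np.ravel(c["tvec"])).round(3),R.round(3).tolist())
E
```

```text
{'time': 0.0, 'joints': [-1.103, 0.69, -0.194, 1.566, 0.157, 0.903, -0.215], 'qd': [-0.001, 0.001, 0.001, -0.002, -0.002, -0.001, 0.0], 'effort': [0.0, -52.756, -1.266, -15.343, -0.052, 0.006, 0.0], 'tool_pos': [0.263, 0.567, 0.238], 'orientation': [[-0.907, 0.42, -0.001], [0.42, 0.907, -0.002], [-0.0, -0.002, -1.0]], 'wrist_force': [0.386, 0.038, -0.112], 'torque': [-0.027, 0.045, 0.008], 'gripper_force': 0.0, 'finger_gap': 1.005}
top [[452.2, 0.0, 252.8], [0.0, 452.2, 187.8], [0.0, 0.0, 1.0]] [0.4   0.037 1.472] [[-0.014, -1.0, 0.013], [-0.994, 0.012, -0.107], [0.107, -0.014, -0.994]]
scene [[457.4, 0.0, 253.9], [0.0, 457.4, 194.2], [0.0, 0.0, 1.0]] [ 1.218 -0.695  0.993] [[0.743, 0.669, -0.02], [0.433, -0.503, -0.748], [-0.511, 0.547, -0.663]]
```

View pics/top0.png

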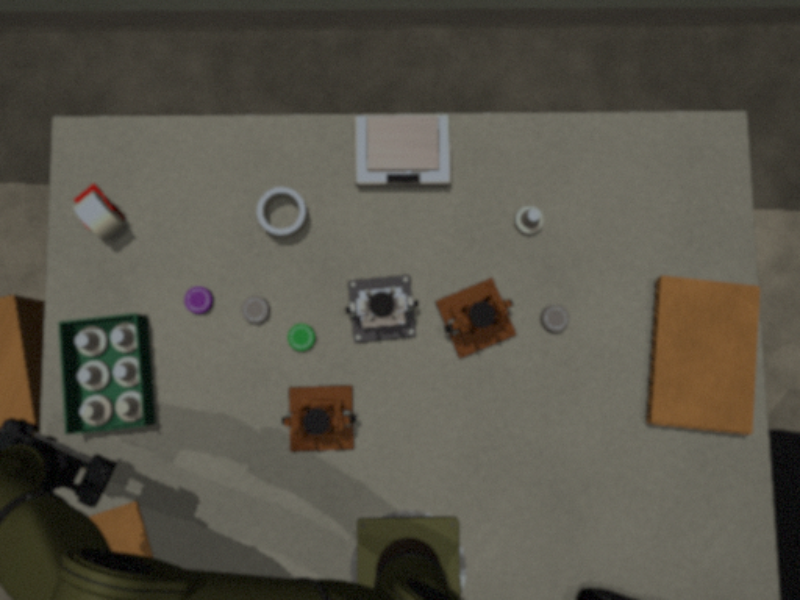

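View pics/scene0.png

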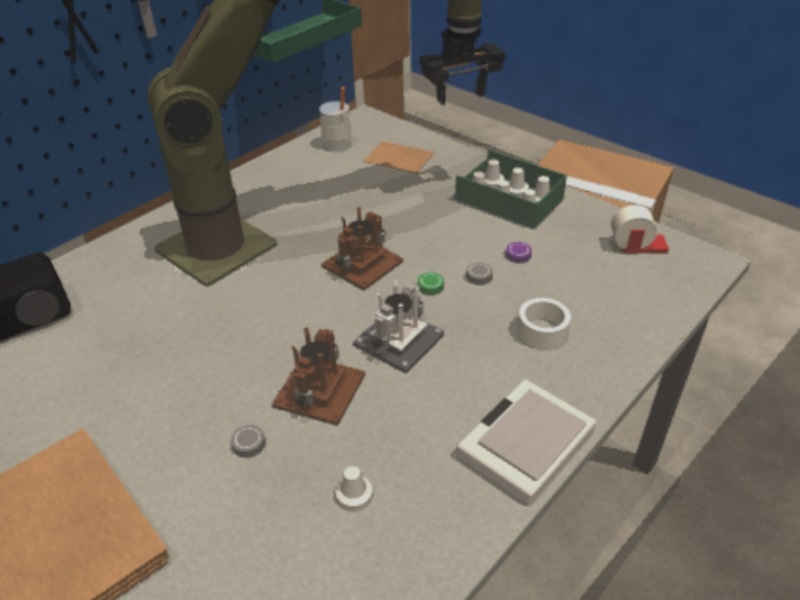

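Top view: the candidates for the grey caps are grey discs at (256,309) and (555,319), with purple (199,299) and green (301,337) as decoys. The candidates for the magazine are the steel/grey one at (382,307) and brown ones at (317,420) and (482,317). I choose the two grey discs and the grey magazine, and will check them in a close crop.

```bash
cat > h.py <<'E'
from workcell import robot, vision
import cv2,numpy as np
def cal(n):
    c=vision.calibration(n);return np.array(c["K"]),np.array(c["rvec"],float).ravel(),np.array(c["tvec"],float).ravel()
def ray(n,uv,z,c=None):
    K,r,t=c or cal(n);R=cv2.Rodrigues(r)[0];o=-R.T@t
    d=R.T@np.linalg.solve(K,[uv[0],uv[1],1.]);return (o+d*(z-o[2])/d[2])
def proj(n,P,c=None):
    K,r,t=c or cal(n);return cv2.projectPoints(np.atleast_2d(np.array(P,float)),r,t,K,None)[0].reshape(-1,2)
E
python3 - <<'E'
from h import *
im=vision.capture("top")
cv2.imwrite("pics/crop1.png",cv2.resize(im[160:240,140:380],(800,267),interpolation=cv2.INTER_CUBIC)) 
a=cv2.resize(im[170:225,215:275],None,fx=9,fy=9,interpolation=cv2.INTER_CUBIC)
b=cv2.resize(im[180:222,145:185],None,fx=6,fy=6,interpolation=cv2.INTER_CUBIC)
c=cv2.resize(im[182:224,335:375],None,fx=6,fy=6,interpolation=cv2.INTER_CUBIC)
o=np.zeros((505,790,3),np.uint8);o[:495,:540]=a;o[:252,545:785]=b;o[252:504,545:785]=c
cv2.imwrite("pics/crop1.png",o)
for uv in((256,309),(555,319)): print(ray("top",np.array(uv)*.64,.018).round(3))
for uv in((349,283),(410,276),(415,336),(354,343)): print(ray("top",np.array(uv)*.64,.012).round(3))
E
```

```text
[0.528 0.304 0.018]
[ 0.499 -0.313  0.018]
[0.58  0.112 0.012]
[ 0.593 -0.015  0.012]
[ 0.468 -0.023  0.012]
[0.455 0.103 0.012]
```

View pics/crop1.png

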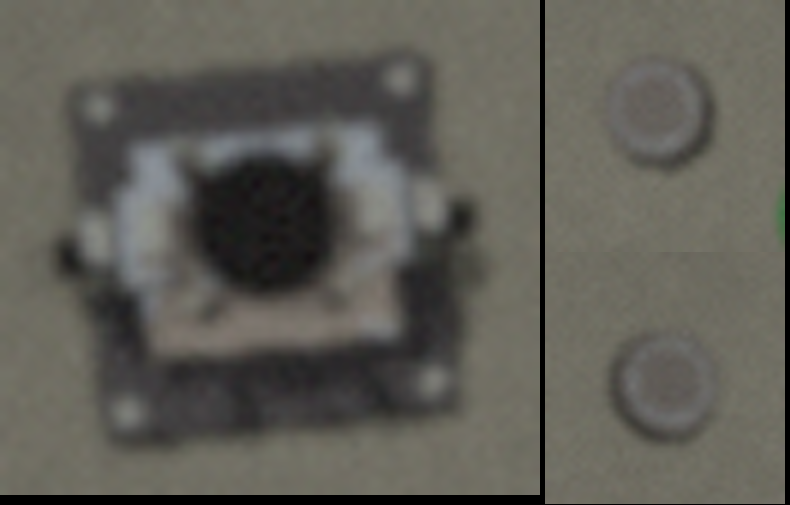

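The crop confirms it: grey steel magazine with a black follower at crop (264,222) and foot bolts (98,107), (402,78), (433,380), (128,414). Both caps are plain grey, at (658,109) and (665,382).

```bash
cat >> h.py <<'E'
def plan(p,yaw,n,s=None):
    """tool y axis ends at world angle yaw (mod pi); n equal rows"""
    s=s or robot.state();P=np.array(s["tool_pos"]);R=np.array(s["orientation"])
    a=np.arctan2(R[1,1],R[0,1]);da=(yaw-a+np.pi/2)%np.pi-np.pi/2
    for i in range(n):
        y=a+da*i/n;ty=np.array([np.cos(y),np.sin(y),0]);tz=np.array([0,0,-1.]);tx=np.cross(ty,tz)
        d=(np.array(p)-P)/n*1000;print([[round(float(d@v),1) for v in(tx,ty,tz)],round(-da/n,4)])
E
python3 - <<'E'
from h import *
c=cal("top")
f=lambda x,y,u,v,k:np.array([u+(x+.5)/k-.5,v+(y+.5)/k-.5])
B=np.array([ray("top",f(x,y,215,170,9),.014,c) for x,y in((98,107),(402,78),(433,380),(128,414))]);print(B.round(4).tolist(),B.mean(0).round(4))
e=[B[1]-B[0],B[2]-B[3]];print("yaw y-axis",[np.degrees(np.arctan2(-v[1],-v[0]))-90 for v in e],"x-axis",[np.degrees(np.arctan2(v[1],v[0])) for v in(B[0]-B[3],B[1]-B[2])])
print("disc",ray("top",f(264,222,215,170,9),.103,c))
print("caps",ray("top",f(113,109,145,180,6),.018,c),ray("top",f(120,130,335,182,6),.018,c))
K,r,t=cal("wrist");R=cv2.Rodrigues(r)[0];s=robot.state();T=np.array(s["orientation"])
print("wristcam in tool",T.T@(-R.T@t-s["tool_pos"]),(R@T).round(2).tolist(),K[0])
plan([.53,.304,.2],0.1,9)
E
```

```text
[[0.5787, 0.1053, 0.014], [0.5879, -0.0045, 0.014], [0.4787, -0.014, 0.014], [0.4679, 0.0954, 0.014]] [0.5283 0.0455 0.014 ]
yaw y-axis [np.float64(4.800324352023367), np.float64(5.612790310255676)] x-axis [np.float64(5.12138336007688), np.float64(4.947203120839027)]
disc [0.52802879 0.04541383 0.103     ]
caps [0.5277793  0.30503791 0.018     ] [ 0.50217737 -0.31148913  0.018     ]
wristcam in tool [ 7.84232985e-02 -6.90131538e-05 -1.46161569e-01] [[-0.0, 1.0, 0.0], [-0.95, -0.0, -0.3], [-0.3, -0.0, 0.95]] [284.38088641   0.         250.83102745]
[[-39.2, -14.0, 4.2], np.float64(0.1152)]
[[-40.6, -9.4, 4.2], np.float64(0.1152)]
[[-41.4, -4.7, 4.2], np.float64(0.1152)]
[[-41.7, 0.1, 4.2], np.float64(0.1152)]
[[-41.4, 4.9, 4.2], np.float64(0.1152)]
[[-40.5, 9.6, 4.2], np.float64(0.1152)]
[[-39.1, 14.2, 4.2], np.float64(0.1152)]
[[-37.2, 18.6, 4.2], np.float64(0.1152)]
[[-34.9, 22.8, 4.2], np.float64(0.1152)]
```

>>> servo_tool:
  series:
    - [[-36,-12,4],0.115,0]
    - [[-37,-8,4],0.115,0]
    - [[-37,-4,4],0.115,0]
    - [[-38,0,4],0.115,0]
    - [[-37,4,4],0.115,0]
  squeeze: 15

```text
time: 0.57
tool_pos: [0.3988, 0.4345, 0.2184]
orientation: [[-0.528, 0.849, -0.0], [0.849, 0.528, -0.0], [-0.0, -0.0, -1.0]]
wrist_force: [0.2, 0.1, -1.0]
finger_gap: 1.001
gripper_force: 0.0
```

Run:
```python
from h import *
plan([.528,.305,.2],0.089,5)
```

```text
[[-35.6, 8.3, 3.7], np.float64(0.0935)]
[[-34.7, 11.6, 3.7], np.float64(0.0935)]
[[-33.5, 14.7, 3.7], np.float64(0.0935)]
[[-32.0, 17.8, 3.7], np.float64(0.0935)]
[[-30.2, 20.7, 3.7], np.float64(0.0935)]
```

>>> servo_tool:
  series:
    - [[-35.6,8.3,10],0.0935,0]
    - [[-34.7,11.6,10],0.0935,0]
    - [[-33.5,14.7,10],0.0935,0]
    - [[-32,17.8,10],0.0935,0]
    - [[-30.2,20.7,10],0.0935,0]

```text
time: 0.98
tool_pos: [0.5285, 0.3058, 0.1681]
orientation: [[-0.09, 0.996, -0.0], [0.996, 0.09, -0.0], [-0.0, -0.0, -1.0]]
wrist_force: [1.0, 0.3, -0.1]
finger_gap: 0.998
gripper_force: 0.0
```

```bash
cat >> h.py <<'E'
def cap(z,guess,rad=.028,name=None):
    """find grey disc top near guess in wrist picture by Hough on a rectified patch at height z"""
    c=cal("wrist");im=vision.capture("wrist")
    if name: cv2.imwrite(name,im)
    w=.06;n=240;g=np.linspace(-w,w,n);X,Y=np.meshgrid(guess[0]+g,guess[1]+g)
    uv=proj("wrist",np.c_[X.ravel(),Y.ravel(),np.full(X.size,z)],c).astype(np.float32).reshape(n,n,2)
    p=cv2.remap(im,uv[...,0],uv[...,1],cv2.INTER_LINEAR);px=n/(2*w)
    k=cv2.HoughCircles(cv2.medianBlur(cv2.cvtColor(p,6),5),3,1.,80,param1=60,param2=.6,minRadius=int(rad*px*.9),maxRadius=int(rad*px*1.1)+1)
    q=p.copy()
    if k is not None:
        for x,y,r in k[0][:3]:
            print("circle",np.round([guess[0]-w+x*2*w/(n-1),guess[1]-w+y*2*w/(n-1),r/px],4))
        cv2.circle(q,(int(k[0][0][0]),int(k[0][0][1])),int(k[0][0][2]),(0,0,255),1)
    return np.hstack([q,p])
E
python3 - <<'E'
from h import *
q=cap(.018,[.528,.305],name="pics/w1.png");cv2.imwrite("pics/c1.png",q)
a=cv2.imread("pics/w1.png");o=np.zeros((384,752,3),np.uint8);o[:,:512]=a;o[:240,512:]=q[:,:240];cv2.imwrite("pics/v1.png",o)
plan([.528,.305,.06],0.089,5);s=robot.state();print(s["tool_pos"])
E
```

```text
circle [0.526  0.3115 0.0285]
circle [0.4813 0.2804 0.0258]
circle [0.5707 0.307  0.0302]
[[1.8, -1.2, 21.3], np.float64(-0.0028)]
[[1.8, -1.2, 21.3], np.float64(-0.0028)]
[[1.8, -1.2, 21.3], np.float64(-0.0028)]
[[1.8, -1.2, 21.3], np.float64(-0.0028)]
[[1.8, -1.2, 21.3], np.float64(-0.0028)]
[0.53474602 0.29639185 0.16649253]
```

View pics/v1.png

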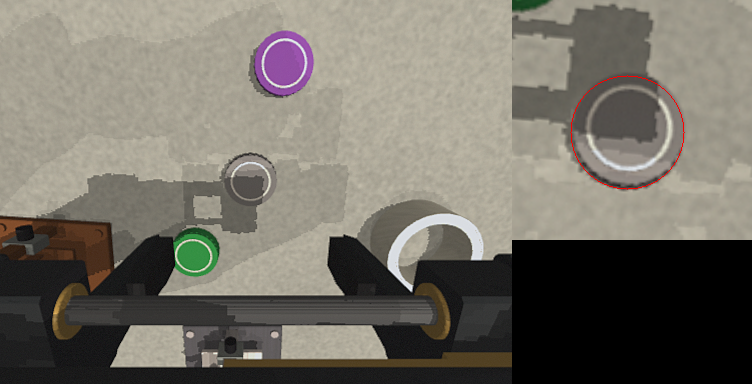

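The wrist view shows the grey cap at (249,180), green decoy (195,250), purple (284,63) and tape roll (435,245). The arm was still settling when I captured it, so I'll re-measure at rest.

Run:
```python
from h import *
s=robot.state();print(s["tool_pos"],np.abs(s["qd"]).max())
q=cap(.018,[.528,.305]);s=robot.state();print(s["tool_pos"],np.abs(s["qd"]).max())
q2=cap(.018,[.528,.305],rad=.0205)
cv2.imwrite("pics/c2.png",np.hstack([q,q2[:,:240]]))
plan([.528,.305,.06],0.089,5)
```

```text
[0.53474602 0.29639185 0.16649253] 0.05497959156208758
circle [0.527  0.309  0.0278]
circle [0.4913 0.2744 0.0278]
circle [0.5707 0.3035 0.0262]
[0.53235856 0.29885477 0.16711187] 0.09936612550132683
circle [0.528  0.3085 0.0205]
circle [0.4863 0.2784 0.0227]
circle [0.4888 0.3191 0.0205]
[[0.5, -0.3, 21.5], np.float64(-0.0003)]
[[0.5, -0.3, 21.5], np.float64(-0.0003)]
[[0.5, -0.3, 21.5], np.float64(-0.0003)]
[[0.5, -0.3, 21.5], np.float64(-0.0003)]
[[0.5, -0.3, 21.5], np.float64(-0.0003)]
```

View pics/c2.png

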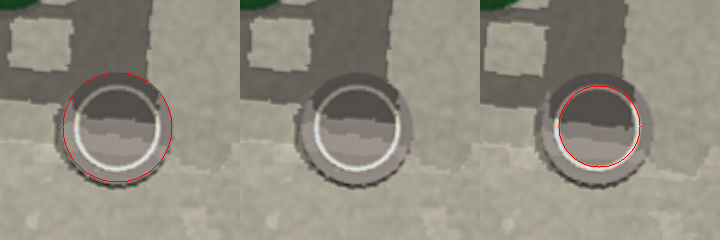

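>>> servo_tool:
  series:
    - [[1,0,30],0,0]
    - [[1,-1,30],0,0]
    - [[1,0,25],0,0]
    - [[0,0,15],0,0]
    - [[0,0,0],0,0]

```text
time: 1.55
tool_pos: [0.5229, 0.3107, 0.0655]
orientation: [[-0.097, 0.995, -0.006], [0.995, 0.097, -0.002], [-0.001, -0.007, -1.0]]
wrist_force: [-0.7, -0.2, -0.1]
finger_gap: 0.996
gripper_force: 0.0
```

>>> servo_tool:
  series:
    - [[0,0,0],0,0]
    - [[0,0,0],0,0]

```text
time: 1.72
tool_pos: [0.5266, 0.3113, 0.0698]
orientation: [[-0.096, 0.995, 0.001], [0.995, 0.096, 0.001], [0.001, 0.001, -1.0]]
wrist_force: [1.1, 0.1, -0.3]
finger_gap: 0.998
gripper_force: 0.0
```

Run:
```python
from h import *
s=robot.state();print(s["tool_pos"],np.abs(s["qd"]).max())
q=cap(.018,[.528,.305],name="pics/w2.png");q2=cap(.018,[.528,.305],rad=.0205)
s=robot.state();print(s["tool_pos"],np.abs(s["qd"]).max())
```

```text
[0.52661123 0.3113026  0.06982862] 0.014821286107698645
circle [0.5265 0.3095 0.028 ]
circle [0.4918 0.3612 0.0307]
circle [0.4959 0.2759 0.0268]
circle [0.527  0.309  0.0192]
circle [0.5079 0.2618 0.0227]
circle [0.5009 0.3422 0.0227]
[0.52710118 0.31104812 0.07028271] 0.004468696856992653
```

>>> servo_tool:
  series:
    - [[-2,0,20],0.007,0]
    - [[0,0,20],0,0]
    - [[0,0,15],0,0]
    - [[0,0,7],0,0]
    - [[0,0,3],0,0]

```text
time: 2.23
tool_pos: [0.5261, 0.3081, 0.003]
orientation: [[-0.088, 0.996, -0.001], [0.996, 0.088, -0.0], [-0.0, -0.001, -1.0]]
wrist_force: [0.1, 0.1, 0.5]
finger_gap: 1.0
gripper_force: 0.0
```

>>> servo_tool:
  series:
    - [[0,0,0],0,0.1]
    - [[0,0,0],0,0.2]
    - [[0,0,0],0,0.3]

```text
time: 2.48
tool_pos: [0.5272, 0.3085, 0.0046]
orientation: [[-0.087, 0.996, 0.001], [0.996, 0.087, 0.001], [0.001, 0.002, -1.0]]
wrist_force: [-0.1, 0.4, 0.2]
finger_gap: 0.795
gripper_force: 0.0
```

>>> servo_tool:
  series:
    - [[0,0,0],0,0.36]
    - [[0,0,0],0,0.6]
    - [[0,0,0],0,0.6]
    - [[0,0,0],0,0.6]
    - [[0,0,0],0,0.6]
  squeeze: 15

```text
time: 2.9
tool_pos: [0.527, 0.3083, 0.0043]
orientation: [[-0.087, 0.996, 0.001], [0.996, 0.087, 0.001], [0.001, 0.001, -1.0]]
wrist_force: [0.3, -0.3, 4.2]
finger_gap: 0.63
gripper_force: 15.0
```

Run:
```python
from h import *
s=robot.state();print(s["tool_pos"],s["finger_gap"],s["gripper_force"],s["wrist_force"])
plan([.5283,.0455,.2],0.089,10)
```

```text
[0.52696237 0.30834895 0.00431241] 0.6298705098124565 15.001004934310913 [ 0.25426624 -0.28562226  4.18764053]
[[-26.2, -2.2, -19.6], np.float64(-0.0002)]
[[-26.2, -2.2, -19.6], np.float64(-0.0002)]
[[-26.2, -2.2, -19.6], np.float64(-0.0002)]
[[-26.2, -2.2, -19.6], np.float64(-0.0002)]
[[-26.2, -2.2, -19.6], np.float64(-0.0002)]
[[-26.2, -2.2, -19.6], np.float64(-0.0002)]
[[-26.2, -2.2, -19.6], np.float64(-0.0002)]
[[-26.2, -2.2, -19.6], np.float64(-0.0002)]
[[-26.2, -2.2, -19.6], np.float64(-0.0002)]
[[-26.2, -2.2, -19.6], np.float64(-0.0002)]
```

>>> servo_tool:
  series:
    - [[0,0,-20],0,0.6]
    - [[0,0,-35],0,0.6]
    - [[0,0,-38],0,0.6]
    - [[-15,-1,-38],0,0.6]
    - [[-26,-2,-38],0,0.6]

```text
time: 3.32
tool_pos: [0.5266, 0.2725, 0.1709]
orientation: [[-0.092, 0.996, 0.001], [0.996, 0.092, 0.003], [0.003, 0.001, -1.0]]
wrist_force: [0.8, -0.1, -0.2]
finger_gap: 0.634
gripper_force: 15.0
```

>>> servo_tool:
  series:
    - [[-38,-3,-20],0,0.6]
    - [[-38,-3,0],0,0.6]
    - [[-38,-3,0],0,0.6]
    - [[-38,-3,0],0,0.6]
    - [[-30,-3,0],0,0.6]

```text
time: 3.73
tool_pos: [0.5276, 0.0845, 0.1885]
orientation: [[-0.085, 0.996, -0.0], [0.996, 0.085, -0.002], [-0.001, -0.0, -1.0]]
wrist_force: [0.7, 0.5, -0.5]
finger_gap: 0.633
gripper_force: 15.0
```

>>> servo_tool:
  series:
    - [[-20,-2,0],0,0.6]
    - [[-10,-1,0],0,0.6]
    - [[0,0,0],0,0.6]
    - [[0,0,0],0,0.6]
    - [[0,0,0],0,0.6]

```text
time: 4.15
tool_pos: [0.5278, 0.0604, 0.1883]
orientation: [[-0.09, 0.996, 0.0], [0.996, 0.09, 0.002], [0.002, 0.0, -1.0]]
wrist_force: [-0.2, 0.9, -0.7]
finger_gap: 0.632
gripper_force: 15.0
```

Run:
```python
from h import *
s=robot.state();print(s["tool_pos"],s["finger_gap"],s["gripper_force"],s["wrist_force"],np.abs(s["qd"]).max())
cv2.imwrite("pics/w3.png",vision.capture("wrist"))
plan([.5283,.0455,.165],0.089,1)
```

```text
[0.5278071  0.06043612 0.188337  ] 0.6316474091813764 14.999939650297165 [-0.19718484  0.88286969 -0.73210551] 0.011775301388665888
[[-15.0, -0.9, 23.3], np.float64(0.0019)]
```

View pics/w3.png

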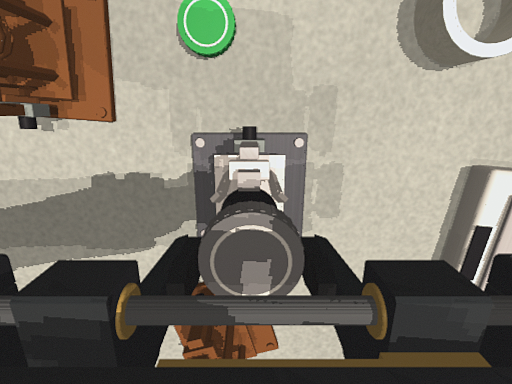

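The held cap is at (252,255). The magazine behind it shows foot bolts at (200,143) and (299,143). I'll cross-check the alignment.

Run:
```python
from h import *
c=cal("wrist")
b=[ray("wrist",u,.014,c) for u in((299,143),(200,143))];print(np.round(b,4).tolist(), np.degrees(np.arctan2(*(b[0]-b[1])[1::-1])))
s=robot.state();p=s["tool_pos"];print(p);q=cap(p[2]+.014,p[:2])
m=(b[0]+b[1])/2;e=(b[0]-b[1])[:2]/np.linalg.norm((b[0]-b[1])[:2]);print("centre",m[:2]-.0555*np.array([-e[1],e[0]]))
```

```text
[[0.5767, 0.1065, 0.014], [0.4668, 0.0966, 0.014]] 5.156292794681185
[0.52778904 0.06051208 0.18832914]
circle [0.5268 0.0615 0.0279]
circle [0.5358 0.1107 0.0307]
circle [0.4846 0.068  0.0307]
centre [0.52671391 0.04627962]
```

>>> servo_tool:
  series:
    - [[-8,-0.6,0],0,0.6]
    - [[-7,-0.5,0],0,0.6]
    - [[0,0,15],0,0.6]
    - [[0,0,15],0,0.6]
    - [[0,0,5],0,0.6]

```text
time: 4.67
tool_pos: [0.527, 0.042, 0.152]
orientation: [[-0.087, 0.996, -0.002], [0.996, 0.087, -0.001], [-0.0, -0.002, -1.0]]
wrist_force: [-0.4, -0.2, -0.8]
finger_gap: 0.633
gripper_force: 15.0
```

>>> servo_tool:
  series:
    - [[0,0,0],0,0.6]
    - [[0,0,0],0,0.6]
    - [[0,0,0],0,0.6]
    - [[0,0,0],0,0.6]

```text
time: 5.0
tool_pos: [0.5285, 0.043, 0.1541]
orientation: [[-0.087, 0.996, 0.001], [0.996, 0.087, 0.0], [0.0, 0.001, -1.0]]
wrist_force: [0.1, 0.1, -0.3]
finger_gap: 0.626
gripper_force: 15.0
```

>>> servo_tool:
  series:
    - [[2.2,0,3],0,0.6]
    - [[0,0,4],0,0.6]
    - [[0,0,4],0,0.6]
    - [[0,0,4],0,0.6]
    - [[0,0,2],0,0.6]

```text
time: 5.42
tool_pos: [0.5274, 0.0451, 0.1357]
orientation: [[-0.088, 0.996, -0.001], [0.996, 0.088, -0.0], [-0.0, -0.001, -1.0]]
wrist_force: [1.0, 0.3, -0.9]
finger_gap: 0.63
gripper_force: 15.0
```

>>> servo_tool:
  series:
    - [[0,0,2],0,0.6]
    - [[0,0,2],0,0.6]
    - [[0,0,2],0,0.6]
    - [[0,0,1],0,0.6]

```text
time: 5.75
tool_pos: [0.5277, 0.0451, 0.1292]
orientation: [[-0.087, 0.996, -0.0], [0.996, 0.087, 0.0], [0.0, -0.0, -1.0]]
wrist_force: [0.4, 0.2, 0.0]
finger_gap: 0.627
gripper_force: 15.0
```

>>> servo_tool:
  series:
    - [[0,0,1.5],0,0.6]
    - [[0,0,1.5],0,0.6]
    - [[0,0,1.5],0,0.6]
    - [[0,0,0],0,0.6]

```text
time: 6.08
tool_pos: [0.5276, 0.0451, 0.1247]
orientation: [[-0.087, 0.996, -0.0], [0.996, 0.087, 0.0], [0.0, -0.0, -1.0]]
wrist_force: [0.9, -0.6, -1.3]
finger_gap: 0.63
gripper_force: 15.0
```

>>> servo_tool:
  series:
    - [[0,0,1.5],0,0.6]
    - [[0,0,1.5],0,0.6]
    - [[0,0,0],0,0.6]

```text
time: 6.33
tool_pos: [0.5276, 0.0451, 0.1217]
orientation: [[-0.087, 0.996, -0.0], [0.996, 0.087, 0.0], [0.0, -0.0, -1.0]]
wrist_force: [0.3, 0.5, -0.5]
finger_gap: 0.628
gripper_force: 15.0
```

>>> servo_tool:
  series:
    - [[0,0,1.5],0,0.6]
    - [[0,0,1.5],0,0.6]
    - [[0,0,0],0,0.6]

```text
time: 6.58
tool_pos: [0.5276, 0.0451, 0.1187]
orientation: [[-0.087, 0.996, -0.0], [0.996, 0.087, 0.0], [0.0, -0.0, -1.0]]
wrist_force: [0.1, 0.2, -0.1]
finger_gap: 0.629
gripper_force: 15.0
```

>>> servo_tool:
  series:
    - [[0,0,1.5],0,0.6]
    - [[0,0,1.0],0,0.6]
    - [[0,0,0],0,0.6]

```text
time: 6.83
tool_pos: [0.5278, 0.0456, 0.1163]
orientation: [[-0.088, 0.996, 0.0], [0.996, 0.088, 0.001], [0.001, 0.0, -1.0]]
wrist_force: [0.5, 2.0, 1.0]
finger_gap: 0.629
gripper_force: 15.0
```

>>> servo_tool:
  series:
    - [[0,0,1],0,0.6]
    - [[0,0,0],0,0.6]

```text
time: 7.0
tool_pos: [0.5279, 0.0458, 0.1154]
orientation: [[-0.088, 0.996, 0.0], [0.996, 0.088, 0.001], [0.001, 0.0, -1.0]]
wrist_force: [0.2, 1.7, 1.9]
finger_gap: 0.631
gripper_force: 15.0
```

>>> servo_tool:
  series:
    - [[0,0,1],0,0.6]
    - [[0,0,0],0,0.6]

```text
time: 7.17
tool_pos: [0.528, 0.0459, 0.1145]
orientation: [[-0.088, 0.996, 0.001], [0.996, 0.088, 0.001], [0.001, 0.001, -1.0]]
wrist_force: [-0.9, 3.4, 2.6]
finger_gap: 0.628
gripper_force: 15.0
```

>>> servo_tool:
  series:
    - [[1,0,0],0,0.6]
    - [[0,0,0.5],0,0.6]
    - [[0,0,0],0,0.6]

```text
time: 7.42
tool_pos: [0.5278, 0.0463, 0.114]
orientation: [[-0.088, 0.996, 0.0], [0.996, 0.088, 0.0], [0.0, 0.0, -1.0]]
wrist_force: [-0.3, 1.8, 2.0]
finger_gap: 0.625
gripper_force: 15.0
```

>>> servo_tool:
  series:
    - [[0,0,0],0,0.3]
    - [[0,0,0],0,0.2]
    - [[0,0,0],0,0.2]
    - [[0,0,0],0,0.2]

```text
time: 7.75
tool_pos: [0.5275, 0.0455, 0.1138]
orientation: [[-0.087, 0.996, -0.001], [0.996, 0.087, -0.001], [-0.001, -0.001, -1.0]]
wrist_force: [0.3, -0.0, 0.5]
finger_gap: 0.803
gripper_force: 0.0
```

>>> servo_tool:
  series:
    - [[0,0,-10],0,0.2]
    - [[0,0,-25],0,0.2]
    - [[0,0,-25],0,0.2]
    - [[0,0,-10],0,0.5]
    - [[0,0,0],0,1]

```text
time: 8.17
tool_pos: [0.5293, 0.0462, 0.1866]
orientation: [[-0.087, 0.996, 0.005], [0.996, 0.087, 0.001], [0.0, 0.005, -1.0]]
wrist_force: [-0.3, 0.1, -0.7]
finger_gap: 0.677
gripper_force: 0.0
```

>>> servo_tool:
  series:
    - [[0,0,0],0,1]
    - [[0,0,0],0,1]
    - [[0,0,0],0,1]
    - [[0,0,0],0,1]
  squeeze: 15

```text
time: 8.5
tool_pos: [0.5269, 0.0461, 0.1829]
orientation: [[-0.088, 0.996, -0.002], [0.996, 0.088, -0.0], [-0.0, -0.002, -1.0]]
wrist_force: [-0.5, 0.2, -1.1]
finger_gap: 0.37
gripper_force: 0.0
```

Run:
```python
from h import *
s=robot.state();print(s["tool_pos"],s["finger_gap"],s["wrist_force"])
im=vision.capture("wrist");q=cap(.130,[.528,.0455])
sc=vision.capture("scene");u=proj("scene",[.528,.0455,.12])[0].astype(int);cr=cv2.resize(sc[u[1]-50:u[1]+50,u[0]-35:u[0]+35],None,fx=3.84,fy=3.84,interpolation=cv2.INTER_CUBIC)
cv2.imwrite("pics/v4.png",np.hstack([im,cr]))
```

```text
[0.5269274  0.04606582 0.18285043] 0.3704883820310928 [-0.49835529  0.17230605 -1.08102492]
circle [0.5235 0.0495 0.0307]
circle [0.5225 0.0927 0.0258]
circle [0.4924 0.0104 0.0296]
```

View pics/v4.png

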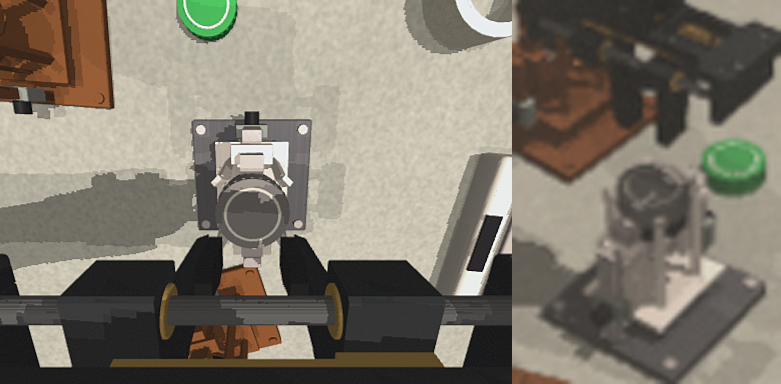

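The cap sits flat and centred in the guides: (252,213) in the wrist view, and between the posts in the scene crop. Next I'll press with closed fingers.

>>> servo_tool:
  series:
    - [[0,0,10],0,1]
    - [[0,0,15],0,1]
    - [[0,0,10],0,1]
    - [[0,0,5],0,1]
    - [[0,0,0],0,1]

```text
time: 9.07
tool_pos: [0.5267, 0.046, 0.1424]
orientation: [[-0.088, 0.996, -0.003], [0.996, 0.088, -0.0], [-0.0, -0.003, -1.0]]
wrist_force: [-0.3, -0.6, -0.7]
finger_gap: 0.001
gripper_force: 0.0
```

>>> servo_tool:
  series:
    - [[0,0,3],0,1]
    - [[0,0,3],0,1]
    - [[0,0,2],0,1]
    - [[0,0,2],0,1]
    - [[0,0,2],0,1]

```text
time: 9.48
tool_pos: [0.5278, 0.0461, 0.132]
orientation: [[-0.087, 0.996, 0.001], [0.996, 0.087, 0.0], [0.0, 0.001, -1.0]]
wrist_force: [-0.4, -0.1, 1.2]
finger_gap: 0.007
gripper_force: 0.0
```

>>> servo_tool:
  series:
    - [[0,0,2],0,1]
    - [[0,0,2],0,1]
    - [[0,0,2],0,1]

```text
time: 9.73
tool_pos: [0.5281, 0.0462, 0.1263]
orientation: [[-0.087, 0.996, 0.001], [0.996, 0.087, 0.0], [0.0, 0.001, -1.0]]
wrist_force: [-0.6, -0.2, 7.8]
finger_gap: 0.004
gripper_force: 4.0
```

>>> servo_tool:
  series:
    - [[0,0,2],0,1]
    - [[0,0,2],0,1]
    - [[0,0,2],0,1]

```text
time: 9.98
tool_pos: [0.5286, 0.0462, 0.1203]
orientation: [[-0.087, 0.996, 0.002], [0.996, 0.087, 0.0], [0.0, 0.002, -1.0]]
wrist_force: [0.2, 0.5, 3.4]
finger_gap: 0.003
gripper_force: 1.5
```

>>> servo_tool:
  series:
    - [[0,0,2],0,1]
    - [[0,0,2],0,1]
    - [[0,0,2],0,1]

```text
time: 10.23
tool_pos: [0.5285, 0.0462, 0.1144]
orientation: [[-0.087, 0.996, 0.002], [0.996, 0.087, 0.0], [0.0, 0.002, -1.0]]
wrist_force: [-0.0, 0.2, 8.0]
finger_gap: 0.007
gripper_force: 4.2
```

>>> servo_tool:
  series:
    - [[0,0,2],0,1]
    - [[0,0,2],0,1]
    - [[0,0,2],0,1]

```text
time: 10.48
tool_pos: [0.5286, 0.0462, 0.1085]
orientation: [[-0.087, 0.996, 0.002], [0.996, 0.087, 0.0], [0.0, 0.002, -1.0]]
wrist_force: [0.1, -0.1, 9.2]
finger_gap: 0.006
gripper_force: 4.5
```

>>> servo_tool:
  series:
    - [[0,0,2],0,1]
    - [[0,0,2],0,1]

```text
time: 10.65
tool_pos: [0.5285, 0.0462, 0.1045]
orientation: [[-0.087, 0.996, 0.002], [0.996, 0.087, 0.0], [0.0, 0.002, -1.0]]
wrist_force: [0.7, 0.2, 6.5]
finger_gap: 0.006
gripper_force: 3.4
```

>>> servo_tool:
  series:
    - [[0,0,2],0,1]
    - [[0,0,2],0,1]

```text
time: 10.82
tool_pos: [0.5285, 0.0462, 0.1003]
orientation: [[-0.087, 0.996, 0.002], [0.996, 0.087, 0.0], [0.0, 0.002, -1.0]]
wrist_force: [0.5, -1.0, 5.9]
finger_gap: 0.007
gripper_force: 3.3
```

>>> servo_tool:
  series:
    - [[0,0,2],0,1]
    - [[0,0,2],0,1]
    - [[0,0,0],0,1]

```text
time: 11.07
tool_pos: [0.5285, 0.0462, 0.0961]
orientation: [[-0.087, 0.996, 0.002], [0.996, 0.087, 0.0], [0.0, 0.002, -1.0]]
wrist_force: [0.5, 0.1, 6.7]
finger_gap: 0.006
gripper_force: 3.5
```

>>> servo_tool:
  series:
    - [[0,0,2],0,1]
    - [[0,0,2],0,1]
    - [[0,0,0],0,1]

```text
time: 11.32
tool_pos: [0.5286, 0.0463, 0.0922]
orientation: [[-0.087, 0.996, 0.002], [0.996, 0.087, 0.0], [0.0, 0.002, -1.0]]
wrist_force: [1.5, -0.8, 8.1]
finger_gap: 0.003
gripper_force: 3.8
```

>>> servo_tool:
  series:
    - [[0,0,-4],0,1]
    - [[0,0,-4],0,1]
    - [[0,0,-2],0,1]
    - [[0,0,0],0,1]

```text
time: 11.65
tool_pos: [0.5282, 0.0462, 0.1024]
orientation: [[-0.087, 0.996, 0.001], [0.996, 0.087, 0.0], [0.0, 0.001, -1.0]]
wrist_force: [0.9, -0.2, 5.7]
finger_gap: 0.006
gripper_force: 3.2
```

>>> servo_tool:
  series:
    - [[0,0,-20],0,1]
    - [[0,0,-35],0,1]
    - [[0,0,-30],0,1]
    - [[0,0,-10],0,0.5]
    - [[0,0,0],0,0]

```text
time: 12.07
tool_pos: [0.5288, 0.0462, 0.1987]
orientation: [[-0.087, 0.996, 0.004], [0.996, 0.087, 0.001], [0.0, 0.004, -1.0]]
wrist_force: [0.3, -0.0, -0.2]
finger_gap: 0.131
gripper_force: 0.0
```

Run:
```python
from h import *
im=vision.capture("wrist")
sc=vision.capture("scene");u=proj("scene",[.528,.0455,.12])[0].astype(int);cr=cv2.resize(sc[u[1]-50:u[1]+50,u[0]-35:u[0]+35],None,fx=3.84,fy=3.84,interpolation=cv2.INTER_CUBIC)
cv2.imwrite("pics/v5.png",np.hstack([im,cr]))
s=robot.state();print(s["tool_pos"])
plan([.5022,-.3115,.17],0.089,11)
```

```text
[0.52686515 0.0460671  0.19598108]
[[-32.2, -5.1, 2.4], np.float64(-0.0001)]
[[-32.2, -5.1, 2.4], np.float64(-0.0001)]
[[-32.2, -5.1, 2.4], np.float64(-0.0001)]
[[-32.2, -5.1, 2.4], np.float64(-0.0001)]
[[-32.2, -5.1, 2.4], np.float64(-0.0001)]
[[-32.2, -5.1, 2.4], np.float64(-0.0001)]
[[-32.2, -5.1, 2.4], np.float64(-0.0001)]
[[-32.2, -5.1, 2.4], np.float64(-0.0001)]
[[-32.2, -5.1, 2.4], np.float64(-0.0001)]
[[-32.2, -5.1, 2.4], np.float64(-0.0001)]
[[-32.2, -5.1, 2.4], np.float64(-0.0001)]
```

View pics/v5.png

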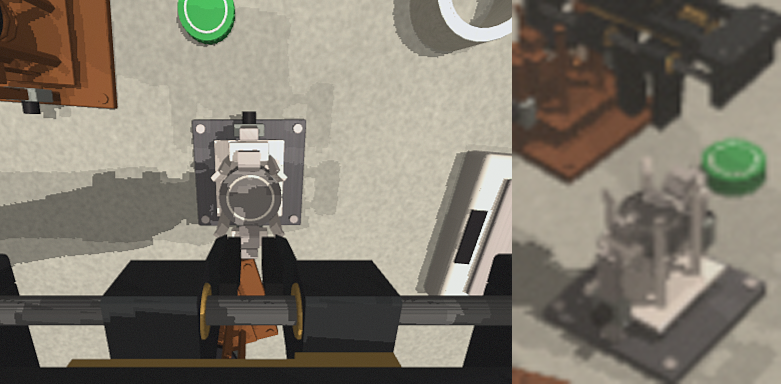

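The cap is now down below the lips. They overlap it at (252,160) and (250,230), and the posts stand clear above it, so it is loaded. On to the second cap.

>>> servo_tool:
  series:
    - [[-30,-4,0],0,0]
    - [[-36,-6,0],0,0]
    - [[-36,-6,0],0,0]
    - [[-36,-6,0],0,0]
    - [[-36,-6,0],0,0]

```text
time: 12.58
tool_pos: [0.5132, -0.1308, 0.1946]
orientation: [[-0.088, 0.996, -0.004], [0.996, 0.088, 0.001], [0.001, -0.004, -1.0]]
wrist_force: [0.3, -0.0, 0.6]
finger_gap: 0.601
gripper_force: 0.0
```

>>> servo_tool:
  series:
    - [[-36,-6,0],0,0]
    - [[-36,-6,0],0,0]
    - [[-36,-6,3],0,0]
    - [[-36,-5,10],0,0]
    - [[-25,-3,15],0,0]

```text
time: 13.0
tool_pos: [0.5021, -0.3044, 0.1671]
orientation: [[-0.084, 0.996, -0.002], [0.996, 0.084, -0.001], [-0.001, -0.002, -1.0]]
wrist_force: [1.1, 0.2, 0.0]
finger_gap: 0.975
gripper_force: 0.0
```

>>> servo_tool:
  series:
    - [[-11,-1,20],0,0]
    - [[0,0,20],0,0]
    - [[0,0,10],0,0]
    - [[0,0,0],0,0]
    - [[0,0,0],0,0]

```text
time: 13.42
tool_pos: [0.5032, -0.3099, 0.1176]
orientation: [[-0.089, 0.996, -0.003], [0.996, 0.089, 0.002], [0.002, -0.002, -1.0]]
wrist_force: [0.6, 0.3, 0.6]
finger_gap: 0.998
gripper_force: 0.0
```

>>> servo_tool:
  series:
    - [[0,0,0],0,0]
    - [[0,0,0],0,0]

```text
time: 13.58
tool_pos: [0.5046, -0.311, 0.1198]
orientation: [[-0.089, 0.996, 0.002], [0.996, 0.089, -0.0], [-0.001, 0.001, -1.0]]
wrist_force: [0.6, -0.1, -0.4]
finger_gap: 1.001
gripper_force: 0.0
```

Run:
```python
from h import *
q=cap(.018,[.5022,-.3105],name="pics/w6.png");q2=cap(.018,[.5022,-.3105],rad=.0205)
cv2.imwrite("pics/v6.png",np.hstack([q[:,:240],q2]))
s=robot.state();print(s["tool_pos"],np.abs(s["qd"]).max())
plan([.5022,-.3105,.07],0.089,1)
```

```text
circle [ 0.4997 -0.3105  0.0296]
circle [ 0.4555 -0.2914  0.0307]
circle [ 0.5494 -0.3165  0.029 ]
circle [ 0.5012 -0.3135  0.0205]
circle [ 0.459  -0.2829  0.0216]
circle [ 0.5519 -0.31    0.0227]
[ 0.50456312 -0.31120703  0.1199331 ] 0.003925241244578527
[[0.9, -2.3, 49.9], np.float64(-0.0007)]
```

>>> servo_tool:
  series:
    - [[0,-3,20],0,0]
    - [[0,0,20],0,0]
    - [[0,0,10],0,0]
    - [[0,0,0],0,0]
    - [[0,0,0],0,0]

```text
time: 14.1
tool_pos: [0.5009, -0.3115, 0.0691]
orientation: [[-0.088, 0.996, -0.0], [0.996, 0.088, 0.0], [0.0, -0.0, -1.0]]
wrist_force: [0.4, 0.4, 0.1]
finger_gap: 1.003
gripper_force: 0.0
```

>>> servo_tool:
  series:
    - [[0,0,0],0,0]
    - [[0,0,0],0,0]

```text
time: 14.27
tool_pos: [0.5017, -0.3119, 0.07]
orientation: [[-0.088, 0.996, 0.002], [0.996, 0.088, -0.001], [-0.001, 0.002, -1.0]]
wrist_force: [-0.1, 0.0, 0.4]
finger_gap: 1.001
gripper_force: 0.0
```

Run:
```python
from h import *
q=cap(.018,[.5015,-.3115],name="pics/w7.png");q2=cap(.018,[.5015,-.3115],rad=.0205)
cv2.imwrite("pics/v7.png",np.hstack([q[:,:240],q2]))
s=robot.state();print(s["tool_pos"],np.abs(s["qd"]).max())
```

```text
circle [ 0.5015 -0.3115  0.028 ]
circle [ 0.499  -0.2708  0.0285]
circle [ 0.4588 -0.3246  0.0252]
circle [ 0.501  -0.3125  0.0192]
circle [ 0.507  -0.2618  0.0227]
circle [ 0.4608 -0.3351  0.0182]
[ 0.50142045 -0.31190645  0.06982339] 0.005020936621649001
```

View pics/v7.png

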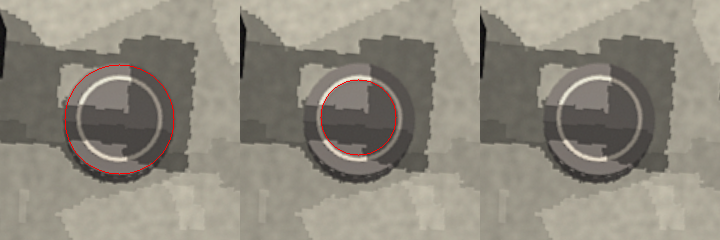

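The grey cap is centred in the patch, and the circle fits its top face at (.5015,-.3115). The TCP is already over it, so I descend and grasp.

>>> servo_tool:
  series:
    - [[0,0,20],0,0]
    - [[0,0,20],0,0]
    - [[0,0,15],0,0]
    - [[0,0,7],0,0]
    - [[0,0,3],0,0.1]

```text
time: 14.78
tool_pos: [0.5005, -0.3113, 0.0031]
orientation: [[-0.087, 0.996, -0.001], [0.996, 0.087, 0.001], [0.001, -0.001, -1.0]]
wrist_force: [1.1, -0.5, -0.0]
finger_gap: 0.946
gripper_force: 0.0
```

>>> servo_tool:
  series:
    - [[0,0,0],0,0.2]
    - [[0,0,0],0,0.3]
    - [[0,0,0],0,0.36]
    - [[0,0,0],0,0.6]
    - [[0,0,0],0,0.6]

```text
time: 15.2
tool_pos: [0.5014, -0.3119, 0.0048]
orientation: [[-0.087, 0.996, 0.001], [0.996, 0.087, -0.001], [-0.001, 0.001, -1.0]]
wrist_force: [0.1, 0.2, 4.1]
finger_gap: 0.628
gripper_force: 15.0
```

>>> servo_tool:
  series:
    - [[0,0,0],0,0.6]
    - [[0,0,0],0,0.6]
    - [[0,0,0],0,0.6]

```text
time: 15.45
tool_pos: [0.5014, -0.3119, 0.0047]
orientation: [[-0.087, 0.996, 0.001], [0.996, 0.087, -0.001], [-0.001, 0.001, -1.0]]
wrist_force: [-0.5, -0.2, 5.9]
finger_gap: 0.631
gripper_force: 15.0
```

>>> servo_tool:
  series:
    - [[0,0,-20],0,0.6]
    - [[0,0,-38],0,0.6]
    - [[0,0,-40],0,0.6]
    - [[0,0,-40],0,0.6]
    - [[10,2,-40],0,0.6]

```text
time: 15.87
tool_pos: [0.5007, -0.3036, 0.1836]
orientation: [[-0.084, 0.996, -0.001], [0.996, 0.084, -0.002], [-0.002, -0.001, -1.0]]
wrist_force: [1.0, -0.8, -0.9]
finger_gap: 0.63
gripper_force: 15.0
```

>>> servo_tool:
  series:
    - [[30,5,-7],0,0.6]
    - [[38,6,0],0,0.6]
    - [[38,6,0],0,0.6]
    - [[38,6,0],0,0.6]
    - [[38,6,0],0,0.6]

```text
time: 16.28
tool_pos: [0.5145, -0.116, 0.1891]
orientation: [[-0.087, 0.996, 0.0], [0.996, 0.087, 0.0], [0.0, 0.0, -1.0]]
wrist_force: [1.3, -0.0, -0.3]
finger_gap: 0.625
gripper_force: 15.0
```

>>> servo_tool:
  series:
    - [[38,6,0],0,0.6]
    - [[38,6,0],0,0.6]
    - [[38,6,0],0,0.6]
    - [[25,5,0],0,0.6]
    - [[15,3,0],0,0.6]

```text
time: 16.7
tool_pos: [0.5271, 0.043, 0.1889]
orientation: [[-0.093, 0.996, -0.0], [0.996, 0.093, 0.002], [0.002, 0.0, -1.0]]
wrist_force: [0.4, -0.6, 0.4]
finger_gap: 0.633
gripper_force: 15.0
```

>>> servo_tool:
  series:
    - [[8,1,10],0,0.6]
    - [[0,0,15],0,0.6]
    - [[0,0,10],0,0.6]
    - [[0,0,0],0,0.6]
    - [[0,0,0],0,0.6]

```text
time: 17.12
tool_pos: [0.5269, 0.0447, 0.1531]
orientation: [[-0.086, 0.996, -0.002], [0.996, 0.086, -0.001], [-0.001, -0.002, -1.0]]
wrist_force: [0.7, -0.1, 0.4]
finger_gap: 0.627
gripper_force: 15.0
```

>>> servo_tool:
  series:
    - [[0,0,0],0,0.6]
    - [[0,0,0],0,0.6]
    - [[0,0,0],0,0.6]

```text
time: 17.37
tool_pos: [0.528, 0.0457, 0.1545]
orientation: [[-0.087, 0.996, 0.001], [0.996, 0.087, 0.0], [0.0, 0.001, -1.0]]
wrist_force: [0.3, -0.1, -0.5]
finger_gap: 0.632
gripper_force: 15.0
```

Run:
```python
from h import *
s=robot.state();p=s["tool_pos"];print(p,np.abs(s["qd"]).max());cap(p[2]+.014,p[:2]);plan([.5278,.0461,.132],.088,1)
```

```text
[0.52804366 0.04567937 0.15445215] 0.005010585304618097
circle [0.527  0.0467 0.0279]
circle [0.522  0.0954 0.0302]
circle [0.5682 0.0422 0.0307]
[[0.3, -0.2, 22.4], np.float64(-0.001)]
```

>>> servo_tool:
  series:
    - [[0.5,0,6],0,0.6]
    - [[0,0,6],0,0.6]
    - [[0,0,6],0,0.6]
    - [[0,0,6],0,0.6]
    - [[0,0,2],0,0.6]

```text
time: 17.83
tool_pos: [0.5269, 0.0466, 0.1266]
orientation: [[-0.088, 0.996, -0.002], [0.996, 0.088, -0.0], [-0.0, -0.002, -1.0]]
wrist_force: [-0.5, -0.1, 0.8]
finger_gap: 0.629
gripper_force: 15.0
```

>>> servo_tool:
  series:
    - [[0,0,3],0,0.6]
    - [[0,0,3],0,0.6]
    - [[0,0,2],0,0.6]
    - [[0,0,1],0,0.6]
    - [[0,0,0],0,0.6]

```text
time: 18.25
tool_pos: [0.5276, 0.0467, 0.1188]
orientation: [[-0.087, 0.996, -0.0], [0.996, 0.087, 0.0], [0.0, -0.0, -1.0]]
wrist_force: [-0.0, -1.1, -0.4]
finger_gap: 0.629
gripper_force: 15.0
```

>>> servo_tool:
  series:
    - [[0,0,1.5],0,0.6]
    - [[0,0,1.5],0,0.6]
    - [[0,0,0],0,0.6]

```text
time: 18.5
tool_pos: [0.5277, 0.047, 0.1159]
orientation: [[-0.088, 0.996, 0.0], [0.996, 0.088, 0.001], [0.001, 0.0, -1.0]]
wrist_force: [0.3, 0.7, -0.3]
finger_gap: 0.631
gripper_force: 15.0
```

>>> servo_tool:
  series:
    - [[0,0,1],0,0.6]
    - [[0,0,0.5],0,0.6]
    - [[0,0,0],0,0.6]

```text
time: 18.75
tool_pos: [0.5278, 0.0474, 0.1146]
orientation: [[-0.088, 0.996, 0.001], [0.996, 0.088, 0.001], [0.001, 0.001, -1.0]]
wrist_force: [-0.8, 3.1, 2.2]
finger_gap: 0.63
gripper_force: 15.0
```

>>> servo_tool:
  series:
    - [[0,0,0],0,0.3]
    - [[0,0,0],0,0.2]
    - [[0,0,0],0,0.2]
    - [[0,0,0],0,0.2]

```text
time: 19.08
tool_pos: [0.5275, 0.0461, 0.1143]
orientation: [[-0.087, 0.996, -0.0], [0.996, 0.087, -0.001], [-0.0, -0.0, -1.0]]
wrist_force: [0.4, -0.3, 0.4]
finger_gap: 0.799
gripper_force: 0.0
```

>>> servo_tool:
  series:
    - [[0,0,-10],0,0.2]
    - [[0,0,-25],0,0.2]
    - [[0,0,-20],0,0.2]
    - [[0,0,-5],0,0.5]
    - [[0,0,0],0,1]

```text
time: 19.5
tool_pos: [0.5288, 0.0466, 0.1762]
orientation: [[-0.087, 0.996, 0.004], [0.996, 0.087, 0.001], [0.0, 0.004, -1.0]]
wrist_force: [-0.1, -0.5, -0.4]
finger_gap: 0.675
gripper_force: 0.0
```

>>> servo_tool:
  series:
    - [[0,0,0],0,1]
    - [[0,0,0],0,1]
    - [[0,0,0],0,1]
    - [[0,0,0],0,1]
    - [[0,0,0],0,1]

```text
time: 19.92
tool_pos: [0.5272, 0.0466, 0.1738]
orientation: [[-0.087, 0.996, -0.001], [0.996, 0.087, -0.0], [-0.0, -0.001, -1.0]]
wrist_force: [-0.9, 0.2, -0.4]
finger_gap: 0.294
gripper_force: 0.0
```

>>> servo_tool:
  series:
    - [[0,0,10],0,1]
    - [[0,0,10],0,1]
    - [[0,0,7],0,1]
    - [[0,0,3],0,1]
    - [[0,0,0],0,1]

```text
time: 20.33
tool_pos: [0.5268, 0.0465, 0.1431]
orientation: [[-0.088, 0.996, -0.002], [0.996, 0.088, -0.0], [-0.0, -0.003, -1.0]]
wrist_force: [-0.4, 0.1, -0.5]
finger_gap: 0.002
gripper_force: 0.0
```

Run:
```python
from h import *
s=robot.state();print(s["tool_pos"],s["finger_gap"]);q=cap(.129,[.5278,.0465],rad=.0205);cv2.imwrite("pics/v8.png",q)
```

```text
[0.52678791 0.04652974 0.14309994] 0.0019629268503973773
circle [0.5243 0.0716 0.0227]
circle [0.5288 0.0294 0.0227]
circle [0.565  0.0575 0.021 ]
```

>>> servo_tool:
  series:
    - [[0,0,4],0,1]
    - [[0,0,4],0,1]
    - [[0,0,3],0,1]
    - [[0,0,2],0,1]
    - [[0,0,1],0,1]

```text
time: 20.8
tool_pos: [0.5275, 0.0466, 0.1301]
orientation: [[-0.087, 0.996, -0.0], [0.996, 0.087, 0.0], [0.0, -0.0, -1.0]]
wrist_force: [0.3, 0.2, 0.3]
finger_gap: 0.004
gripper_force: 0.0
```

>>> servo_tool:
  series:
    - [[0,0,2],0,1]
    - [[0,0,2],0,1]
    - [[0,0,0],0,1]

```text
time: 21.05
tool_pos: [0.5281, 0.0467, 0.1266]
orientation: [[-0.087, 0.996, 0.001], [0.996, 0.087, 0.0], [0.0, 0.001, -1.0]]
wrist_force: [0.6, -0.1, 2.5]
finger_gap: 0.009
gripper_force: 1.1
```

>>> servo_tool:
  series:
    - [[0,0,2],0,1]
    - [[0,0,2],0,1]
    - [[0,0,2],0,1]

```text
time: 21.3
tool_pos: [0.5286, 0.0467, 0.1213]
orientation: [[-0.087, 0.996, 0.003], [0.996, 0.087, 0.0], [0.0, 0.003, -1.0]]
wrist_force: [-0.9, -0.9, 8.4]
finger_gap: 0.004
gripper_force: 4.5
```

>>> servo_tool:
  series:
    - [[0,0,2],0,1]
    - [[0,0,2],0,1]
    - [[0,0,1],0,1]

```text
time: 21.55
tool_pos: [0.5287, 0.0467, 0.1163]
orientation: [[-0.087, 0.996, 0.003], [0.996, 0.087, 0.0], [0.0, 0.003, -1.0]]
wrist_force: [-0.5, -0.0, 9.7]
finger_gap: 0.008
gripper_force: 4.8
```

>>> servo_tool:
  series:
    - [[0,0,2],0,1]
    - [[0,0,2],0,1]
    - [[0,0,2],0,1]
    - [[0,0,0],0,1]

```text
time: 21.88
tool_pos: [0.5286, 0.0467, 0.1101]
orientation: [[-0.087, 0.996, 0.002], [0.996, 0.087, 0.0], [0.0, 0.002, -1.0]]
wrist_force: [0.9, 0.7, 5.3]
finger_gap: 0.007
gripper_force: 2.4
```

>>> servo_tool:
  series:
    - [[0,0,1],0,1]
    - [[0,0,1],0,1]
    - [[0,0,0],0,1]

```text
time: 22.13
tool_pos: [0.5286, 0.0468, 0.1082]
orientation: [[-0.087, 0.996, 0.002], [0.996, 0.087, 0.0], [0.0, 0.002, -1.0]]
wrist_force: [0.7, -0.2, 3.9]
finger_gap: 0.006
gripper_force: 2.4
```

>>> servo_tool:
  series:
    - [[0,0,1],0,1]
    - [[0,0,1],0,1]
    - [[0,0,0],0,1]

```text
time: 22.38
tool_pos: [0.5287, 0.0467, 0.1062]
orientation: [[-0.087, 0.996, 0.003], [0.996, 0.087, 0.0], [0.0, 0.003, -1.0]]
wrist_force: [-0.1, -0.2, 5.5]
finger_gap: 0.005
gripper_force: 2.7
```

>>> servo_tool:
  series:
    - [[0,0,1],0,1]
    - [[0,0,0],0,1]
    - [[0,0,0],0,1]

```text
time: 22.63
tool_pos: [0.5287, 0.0468, 0.1051]
orientation: [[-0.087, 0.996, 0.002], [0.996, 0.087, 0.0], [0.0, 0.002, -1.0]]
wrist_force: [0.7, 0.0, 4.6]
finger_gap: 0.005
gripper_force: 2.5
```

>>> servo_tool:
  series:
    - [[0,0,0.7],0,1]
    - [[0,0,0],0,1]

```text
time: 22.8
tool_pos: [0.5286, 0.0468, 0.1043]
orientation: [[-0.087, 0.996, 0.002], [0.996, 0.087, 0.0], [0.0, 0.002, -1.0]]
wrist_force: [-0.5, -0.8, 6.5]
finger_gap: 0.006
gripper_force: 3.1
```

>>> servo_tool:
  series:
    - [[0,0,0.7],0,1]
    - [[0,0,0],0,1]

```text
time: 22.97
tool_pos: [0.5287, 0.0467, 0.1037]
orientation: [[-0.087, 0.996, 0.002], [0.996, 0.087, 0.0], [0.0, 0.002, -1.0]]
wrist_force: [0.9, -0.6, 6.9]
finger_gap: 0.006
gripper_force: 3.5
```

>>> servo_tool:
  series:
    - [[0,0,0.7],0,1]
    - [[0,0,0],0,1]

```text
time: 23.13
tool_pos: [0.5286, 0.0467, 0.1031]
orientation: [[-0.087, 0.996, 0.002], [0.996, 0.087, 0.0], [0.0, 0.002, -1.0]]
wrist_force: [0.2, -0.2, 8.1]
finger_gap: 0.007
gripper_force: 3.8
```

>>> servo_tool:
  series:
    - [[0,0,0.7],0,1]
    - [[0,0,0],0,1]

```text
time: 23.3
tool_pos: [0.5287, 0.0467, 0.1024]
orientation: [[-0.087, 0.996, 0.002], [0.996, 0.087, 0.0], [0.0, 0.002, -1.0]]
wrist_force: [0.2, 0.8, 8.1]
finger_gap: 0.004
gripper_force: 4.1
```

>>> servo_tool:
  series:
    - [[0,0,0.7],0,1]
    - [[0,0,0],0,1]

```text
time: 23.47
tool_pos: [0.5286, 0.0467, 0.1017]
orientation: [[-0.087, 0.996, 0.002], [0.996, 0.087, 0.0], [0.0, 0.002, -1.0]]
wrist_force: [0.1, -0.7, 8.0]
finger_gap: 0.004
gripper_force: 4.1
```

>>> servo_tool:
  series:
    - [[0,0,0.6],0,1]
    - [[0,0,0],0,1]

```text
time: 23.63
tool_pos: [0.5287, 0.0467, 0.1011]
orientation: [[-0.087, 0.996, 0.002], [0.996, 0.087, 0.0], [0.0, 0.002, -1.0]]
wrist_force: [0.7, 0.3, 7.5]
finger_gap: 0.005
gripper_force: 4.2
```

>>> servo_tool:
  series:
    - [[0,0,0.6],0,1]
    - [[0,0,0],0,1]

```text
time: 23.8
tool_pos: [0.5287, 0.0467, 0.1009]
orientation: [[-0.087, 0.996, 0.003], [0.996, 0.087, 0.0], [0.0, 0.003, -1.0]]
wrist_force: [-1.2, -1.0, 11.6]
finger_gap: 0.005
gripper_force: 5.6
```

>>> servo_tool:
  series:
    - [[0,0,0.5],0,1]
    - [[0,0,0],0,1]
    - [[0,0,0],0,1]

```text
time: 24.05
tool_pos: [0.5287, 0.0467, 0.1008]
orientation: [[-0.087, 0.996, 0.003], [0.996, 0.087, 0.0], [0.0, 0.003, -1.0]]
wrist_force: [-1.7, -0.4, 15.5]
finger_gap: 0.007
gripper_force: 7.8
```

>>> servo_tool:
  series:
    - [[0,0,0.5],0,1]
    - [[0,0,0],0,1]
    - [[0,0,0],0,1]

```text
time: 24.3
tool_pos: [0.5287, 0.0467, 0.1007]
orientation: [[-0.087, 0.996, 0.003], [0.996, 0.087, 0.0], [0.0, 0.003, -1.0]]
wrist_force: [-2.4, -0.2, 21.2]
finger_gap: 0.003
gripper_force: 10.0
```

Hard stop found at about 21 N. Retreating and checking.

>>> servo_tool:
  series:
    - [[0,0,-1.5],0,1]
    - [[0,0,-1.5],0,1]
    - [[0,0,-2],0,1]
    - [[0,0,-2],0,1]

```text
time: 24.63
tool_pos: [0.5272, 0.0466, 0.1056]
orientation: [[-0.087, 0.996, -0.001], [0.996, 0.087, -0.0], [0.0, -0.001, -1.0]]
wrist_force: [-0.7, -0.8, 1.2]
finger_gap: 0.007
gripper_force: 0.0
```

>>> servo_tool:
  series:
    - [[0,0,-15],0,1]
    - [[0,0,-35],0,1]
    - [[0,0,-35],0,1]
    - [[0,0,-15],0,0.5]
    - [[0,0,0],0,0]

```text
time: 25.05
tool_pos: [0.5296, 0.0468, 0.209]
orientation: [[-0.087, 0.996, 0.006], [0.996, 0.087, 0.001], [0.0, 0.007, -1.0]]
wrist_force: [0.9, 0.8, 0.0]
finger_gap: 0.134
gripper_force: 0.0
```

>>> servo_tool:
  series:
    - [[0,0,0],0,0]
    - [[0,0,0],0,0]
    - [[0,0,0],0,0]
    - [[0,0,0],0,0]
    - [[0,0,0],0,0]

```text
time: 25.47
tool_pos: [0.527, 0.0466, 0.2047]
orientation: [[-0.088, 0.996, -0.002], [0.996, 0.088, -0.0], [-0.0, -0.002, -1.0]]
wrist_force: [-0.1, 1.0, 1.0]
finger_gap: 0.51
gripper_force: 0.0
```

Run:
```python
from h import *
im=vision.capture("wrist");u=proj("wrist",[.528,.0465,.11])[0].astype(int);w=cv2.resize(im[max(0,u[1]-55):u[1]+55,u[0]-60:u[0]+60],None,fx=3.4,fy=3.4,interpolation=cv2.INTER_CUBIC)
sc=vision.capture("scene");u=proj("scene",[.528,.0455,.09])[0].astype(int);cr=cv2.resize(sc[u[1]-40:u[1]+40,u[0]-35:u[0]+35],None,fx=5,fy=5,interpolation=cv2.INTER_CUBIC)
h=min(len(w),len(cr));cv2.imwrite("pics/v9.png",np.hstack([w[:h],cr[:h]]))
s=robot.state();print(s["tool_pos"],s["finger_gap"],s["wrist_force"])
```

```text
[0.52728597 0.04657159 0.20510421] 0.5975392127777212 [-0.13099938  0.36200232 -0.1132475 ]
```

View pics/v9.png

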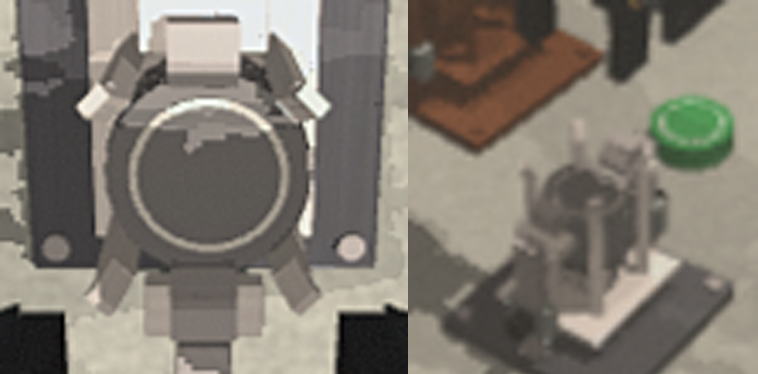

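Both caps are down. In the wrist crop the lips at (200,50) and (200,300) overlap the cap's rim. Its apparent diameter of about 59 px gives a top at about 0.10 m, under the lips. The contact force had also dropped to about zero by 0.1056 m on retreat, so it did not pop up again.

```bash
python3 -c "
from workcell import workorder;print(workorder.finish_job())"
```

```text
the job is handed in; nothing more can be done
None
```

Both grey caps were pressed into the magazine, the second to its hard stop at about 21 N. Camera and force checks show the lips closed over it, the tape roll and spout were left alone, the gripper let go of everything, and the job was handed in at about 25.5 s.

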